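# Shut and latch the bat carrier

## Robot

A 6-joint arm with a two-finger parallel gripper is mounted at the origin on the work surface. World frame = base frame: x ahead of the robot, y to its left, z up, the work surface at z = 0. Lengths are in m, angles in rad, forces in N, time in s.
With the tool pointing down it reaches from about 0.425 to 1.125 m from the base axis. Payload 14.9 kg.
Tool frame: the origin (TCP) lies midway between the tips of the shut fingers; the grasp point (between the pads) lies 19 mm behind it (arm.grasp_offset is the x of the grasp point in the tool frame, in m); x points along the fingers, y is the direction in which the jaws open and shut, and the axes are right-handed (so a half turn about x gives the same grasp; the last joint's range is limited). The gripper opens to 91 mm and grips with 3 to 60 N. Pads are 32 mm wide; open, the fingers measure 118 mm over their backs; the gripper's body (76 mm by 178 mm) begins 60 mm behind the grasp point.
Start: joints at [-1.366, 0.379, 1.734, -0, 1.028, -0.033], TCP at [0.165, -0.68, 0.214] pointing down, gripper open.
Joint ranges: [-2.77, 2.77], [-0.74, 2.19], [0, 2.66], [-1.06, 4.2], [0.31, 2.87], [-3.08, 3.08]. Speed limits (rad/s): [1.89, 1.89, 2.39, 3.14, 3.14, 3.14].

## Interface

Orientations are given as a 3x3 rotation matrix whose columns are the frame's x, y, z axes.
In Python, from plant import arm, optics gives the robot as it stands. The module is installed in compiled form; this text tells all that it offers.
- The arm moves only by the tool drive_tool, never from a script. Its arguments are lists of equal length, an entry for each row: "offset": the shift along the tool's x, y, z in cm, a list of three; "spin": the turn about the tool's x in rad; "claw": the opening, from 0 (shut) to 1 (fully open). A call has 1 to 10 rows; each row is the pose to reach, as a shift and turn from the pose commanded when the call began, along the tool's axes at that moment; what a row does not reach only later rows make up. A row lasts 1/12 s, in which the tool goes at most 41.7 mm and 7.16 degrees, less where a joint would pass 70% of its speed; a pose out of reach is approached as far as the arm can. A call with a gripper value outside its range is refused whole. The fingers move at their own pace and stop on an object; "squeeze" is the grip in N (left out, the last holds). Time passes only in rows, so rows that repeat a pose let the fingers close. It gives the time, the measured TCP pose, the force and the opening at its end, in the units of the state.
- arm.state(): the state, without advancing time (a new reading comes with each control period).
- optics.camera(name): name is "scene" or "top"; returns a dict with "frame" (480x640x3 uint8, red, green, blue), "fx", "fy", "cx", "cy" (pixels), "rvec" (rotation vector, rad) and "tvec" (3), from world to camera coordinates, as OpenCV has them. Camera axes: x right, y down, z forward; pixel columns grow to the right and rows downward; lengths in m; the calibration is good to about 2 mm. A picture is of the moment at which its call begins. There is no depth.
- arm.job_done(): hands the job in, once; it reports no verdict.
The state is a dict: "time": time; "joints": joint angles; "dq": joint speeds; "joint_torque": joint torques, N m; "eef_pos": TCP position; "ee_rot": TCP orientation; "contact_force": force on the tool from outside, world axes, zero at the start; "wrist_torque": the same for the moment, N m; "gripper_width": finger opening in m.
Only numpy, scipy, OpenCV 4.12 (cv2) and the standard library are available. Lean on these libraries where they do the work, as an engineer would, in place of code of your own. Each camera call takes 0.05 s, during which the arm holds its last target.

## Task

Close up the plywood bat carrier without gripping anything: with the fingertips push its sliding lid fully shut, then push the latch lever at the end of the carrier over past its centre so that it snaps across onto the lid, and take the hand away. Leave the cup, the carton and the syringe where they are.

Things in the scene. Friction and masses are not known exactly. Their poses are not given: they have to be found in the camera images.
- carrier: Open-topped plywood box fixed to the table by steel angles on its long sides (22 mm out, 25 mm high): 160 mm along x, 220 along y, walls 100 high; origin at the centre of its underside, z up. Rails along y at x = -75 and +75 mm (10 wide, tops at 114 mm) guide the lid; a wooden block with the latch (top 116 mm, y -110 to -78 mm) closes the -y end.
- lid (a joint): Opening of the sliding lid in m: 0 = fully shut (at a stop, by the latch block), growing as it slides out along the carrier's +y to at most 0.10; starts 0.05 to 0.09. A plywood panel 138 mm along x, 186 along y, top face 107 mm above the table. Friction about 1.5 N, slightly damped; stays where it is left.
- lid_ridge (a point): Centre of the top of the wooden finger ridge on the lid: a bar 70 mm along the carrier's x, 14 thick along y, 24 high (top 131 mm above the table). It moves with the lid; when shut it is at carrier x = 0, y = +30 mm. Push its +y face towards the carrier's -y to shut the lid.
- latch (a joint): Lean of the latch lever in rad: -0.6 (start, unlatched) = outwards to the carrier's -y, away from the lid; 0 = upright, the centre; +0.6 = towards +y over the lid, its steel tongue on the lid: latched. A spring drives it from the centre to the nearer stop: pushing the crossbar from its -y side takes up to about 4 N, falling to zero at the centre, then it snaps over by itself.
- latch_grip (a point): Centre of the lever's black crossbar (14 mm diameter, 60 mm long along the carrier's x), at the top of a 10 mm round steel stem 62 mm from the pivot. Unlatched it is about 35 mm to the -y side of the pivot and 175 mm above the table; upright it is 186 mm above the table; latched it is 35 mm to the +y side.
- latch_pivot (a point): The lever's pivot on the carrier, at carrier x = 0, y = -94 mm, 124 mm above the table; the pivot axis is along the carrier's x.
- cup: White plastic cup, 72 mm across the rim, 60 mm high, standing beyond the carrier's +x side; origin at the centre of its underside. Leave alone.
- carton: Square drink carton 60 x 60 mm, 148 mm high with its cap, standing off the carrier's -y end; origin at the centre of its underside. Leave alone.
- syringe: Small feeding syringe 128 mm long, 18 mm high, lying on the table off the carrier's +y end; origin under the middle of its barrel. Leave alone.

How it is judged:
On the way, in this order (a step that is already met when the one before it is completed fails the run):
1. the lid is pushed shut (within 4 mm) while the latch still leans outwards (value of joint lid below 0.004 m and value of joint latch below -0.2 rad), for 0.1 s.
2. the latch lever is flipped over past its centre and snaps to its latched stop (value of joint latch above 0.55 rad and value of joint lid below 0.004 m), for 0.2 s.
At the end, for the whole second after the job is handed in: The lid is shut to within 4 mm, the latch lever rests at its latched stop (within 0.05 rad), and cup, carton and syringe are within 20 mm of where they were, cup and carton upright (all of step 2 and distance of each of cup, carton, syringe from where it was at the start of the episode below 0.02 m and angle between each of cup, carton's own z axis and vertical below 0.2 rad); the robot touches nothing.
It fails at once if the latch goes over its centre while the lid is open more than 8 mm (value of joint latch above 0.1 rad and value of joint lid above 0.008 m).
It fails at once if the latch crossbar or the lid ridge is gripped between the fingers ((distance between the grasp point and latch_grip below 0.01 m and contact force between the fingers and latch above 0.5 N) or (distance between the grasp point and lid_ridge below 0.012 m and contact force between the fingers and lid above 0.5 N)).
It fails at once if the cup, the carton or the syringe is moved more than 20 mm, lifted included (distance of any of cup, carton, syringe from where it was at the start of the episode above 0.02 m).
It also fails if it takes over 38 s, if anything falls off the work surface, if the arm or the gripper's body presses on something with over 40 N, if the wrist force passes 120 N, or if a joint passes its speed limit or range.

## Working session

There is one attempt and no reset: what is moved stays moved. The work goes in short steps, Python scripts to look and compute and a tool call to move; the robot and the scene stay as the last step left them, time stands still between calls to the robot, and variables do not carry over. Pictures are saved under pics/ and viewed, and the job is handed in when it is done.

Besides the shell and the picture viewer there is one more tool, called after "Call:" in YAML: its name, and indented under it one key for each argument. drive_tool: Moves the arm, as the interface text tells. Its arguments: {"type":"object","properties":{"offset":{"type":"array","items":{"type":"array","items":{"type":"number"}}},"spin":{"type":"array","items":{"type":"number"}},"claw":{"type":"array","items":{"type":"number"}},"squeeze":{"type":"number"}},"required":["offset","spin","claw"]}

```bash
mkdir -p pics; python3 - <<'E'
from plant import arm, optics
import cv2, pickle
d={}
for n in("scene","top"):
    c=optics.camera(n); d[n]=c
    cv2.imwrite(f"pics/{n}0.png",c["frame"][:,:,::-1])
    print(n,c["fx"],c["fy"],c["cx"],c["cy"],c["rvec"],c["tvec"])
pickle.dump(d,open("cams0.pkl","wb"))
s=arm.state(); print({k:s[k] for k in("time","eef_pos","ee_rot","contact_force","gripper_width")}, arm.grasp_offset)
E
```

```text
scene 602.0321688808915 602.0321688808915 314.9969946192273 235.30016511006843 [ 1.96808897  1.143135   -0.55406208] [-0.3139423  -0.20517795  1.90163552]
top 504.09270931395207 504.09270931395207 318.7668991602881 236.08522040458988 [ 2.14454775 -2.20273263  0.10805479] [0.02208234 0.58725823 1.07205676]
{'time': 0.1, 'eef_pos': array([ 0.16482149, -0.67997515,  0.21337649]), 'ee_rot': array([[-1.69510622e-04,  2.35545163e-01, -9.71863389e-01],
       [ 9.13460673e-04, -9.71862961e-01, -2.35545218e-01],
       [-9.99999568e-01, -9.27686402e-04, -5.04201474e-05]]), 'contact_force': array([-0.05012051,  0.16345464,  0.18010212]), 'gripper_width': 0.09138987751487532} -0.0188
```

View pics/scene0.png

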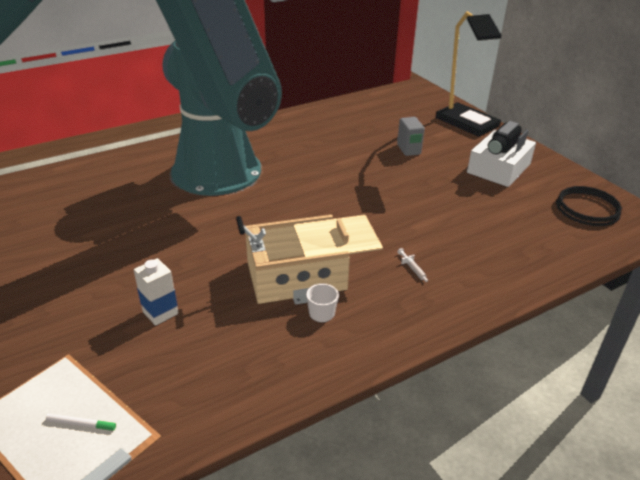

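View pics/top0.png

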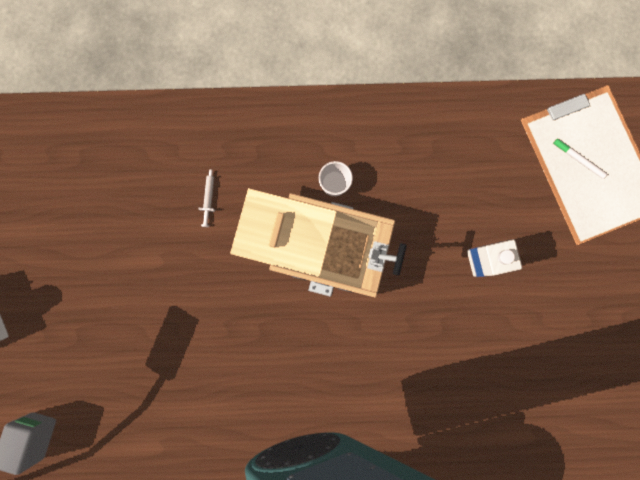

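The scene picture shows the carrier in the middle, with the latch end at about (250,235), the ridge at (343,230), the carton at (157,290), the cup at (322,302) and the syringe at (412,265). The top view shows the lid slid out to the left, the ridge near (280,230), the crossbar at (401,260), the carton at (495,258), the cup at (336,178) and the syringe at (208,198). I'll enlarge the top view to measure it.

```bash
cat > h.py <<'E'
import numpy as np, cv2, pickle
def ray(c,u,v):
    R,_=cv2.Rodrigues(np.array(c["rvec"],float)); t=np.array(c["tvec"],float).ravel()
    d=R.T@np.array([(u-c["cx"])/c["fx"],(v-c["cy"])/c["fy"],1.]); return -R.T@t,d
def onz(c,u,v,z):
    o,d=ray(c,u,v); return o+d*(z-o[2])/d[2]
def proj(c,P):
    K=np.array([[c["fx"],0,c["cx"]],[0,c["fy"],c["cy"]],[0,0,1.]])
    return cv2.projectPoints(np.array(P,float).reshape(-1,3),np.array(c["rvec"],float),np.array(c["tvec"],float),K,None)[0].reshape(-1,2)
def zoom(c,name,u0,u1,v0,v1,s):
    im=c["frame"][v0:v1,u0:u1,::-1]; cv2.imwrite(name,cv2.resize(im,None,fx=s,fy=s,interpolation=cv2.INTER_CUBIC))
E
python3 - <<'E'
from h import *
d=pickle.load(open("cams0.pkl","rb"))
zoom(d["top"],"pics/ztop.png",220,420,170,310,4)
zoom(d["scene"],"pics/zscene.png",225,395,200,320,4)
E
```

```text
(no output)
```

View pics/ztop.png

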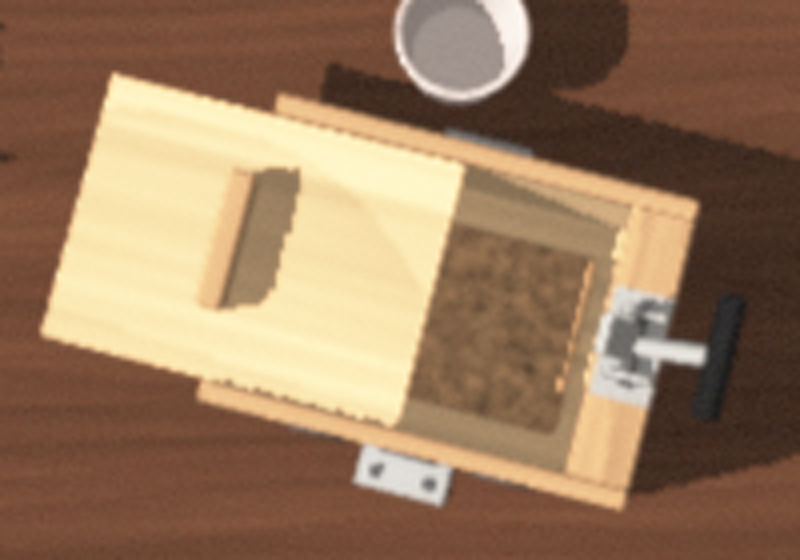

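View pics/zscene.png

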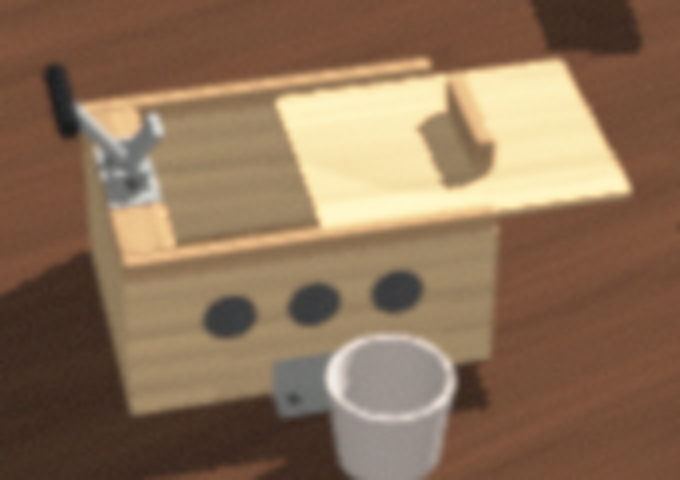

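The zoomed top view shows the rail and block corners at zoom pixels (277,95), (698,203), (625,508) and (198,400). The lid corners are at (113,72), (467,165), (402,425) and (42,335), and the black crossbar runs from (735,296) to (706,418). Next I cast these to their known heights.

```bash
python3 - <<'E'
from h import *
np.set_printoptions(precision=4,suppress=True)
d=pickle.load(open("cams0.pkl","rb")); c=d["top"]
f=lambda x,y,z: onz(c,220+(x+.5)/4-.5,170+(y+.5)/4-.5,z)
A=[f(x,y,.114) for x,y in[(277,95),(698,203),(625,508),(198,400)]]
# carrier coords: (+x,+y),( +x,-y),(-x,-y),(-x,+y)
M=np.array([[.08,.11],[.08,-.11],[-.08,-.11],[-.08,.11]])
A=np.array(A)[:,:2]
print("corners",A, [np.linalg.norm(A[i]-A[(i+1)%4]) for i in range(4)])
# rigid fit
Am=A.mean(0);H=M.T@(A-Am);U,S,V=np.linalg.svd(H);R=V.T@U.T
print("R",R,"yaw",np.arctan2(R[1,0],R[0,0]),"centre",Am,"resid",A-Am-(R@M.T).T)
L=np.array([f(x,y,.107)[:2] for x,y in[(113,72),(467,165),(402,425),(42,335)]])
Lc=(R.T@(L-Am).T).T
print("lid in carrier",Lc,[np.linalg.norm(L[i]-L[(i+1)%4]) for i in range(4)])
loc=lambda p:R.T@(p[:2]-Am)
print("bar",loc(f(720,357,.175)), "ends",loc(f(735,296,.175)),loc(f(706,418,.175)))
print("ridge top +y edge",loc(f(237,169,.131)),loc(f(199,304,.131)),loc(f(252,170,.131)),loc(f(220,307,.131)))
for n,(u,v),z in[("cup",(336,178),.06),("carton",(496,258),.13),("syr",(208,198),.01)]:
    p=onz(c,u,v,z);print(n,p,loc(p))
# two-view bar
s=d["scene"]
hs=cv2.cvtColor(s["frame"],cv2.COLOR_RGB2GRAY)
m=(hs[205:245,230:250]<40);ys,xs=np.nonzero(m);print("scene bar px",xs.mean()+230,ys.mean()+205,m.sum())
ht=cv2.cvtColor(c["frame"],cv2.COLOR_RGB2GRAY)
m=(ht[240:280,390:410]<40);ys2,xs2=np.nonzero(m);print("top bar px",xs2.mean()+390,ys2.mean()+240,m.sum())
o1,d1=ray(s,xs.mean()+230,ys.mean()+205);o2,d2=ray(c,xs2.mean()+390,ys2.mean()+240)
t=np.linalg.lstsq(np.c_[d1,-d2],o2-o1,rcond=None)[0];P1=o1+d1*t[0];P2=o2+d2*t[1];print(P1,P2,loc((P1+P2)/2))
pickle.dump((R,Am),open("carrier.pkl","wb"))
E
```

```text
corners [[ 0.668   0.065 ]
 [ 0.6072 -0.1461]
 [ 0.4554 -0.1035]
 [ 0.5147  0.1077]] [np.float64(0.2197343257174921), np.float64(0.1576107470431255), np.float64(0.21943983009283646), np.float64(0.1591030467321378)]
R [[ 0.9623  0.2721]
 [-0.2721  0.9623]] yaw -0.2755346131160635 centre [ 0.5613 -0.0192] resid [[-0.0003  0.0002]
 [-0.0012  0.0007]
 [ 0.001  -0.0002]
 [ 0.0005 -0.0006]]
lid in carrier [[ 0.0717  0.195 ]
 [ 0.0698  0.008 ]
 [-0.0662  0.0077]
 [-0.0671  0.1948]] [np.float64(0.18697601364968702), np.float64(0.13600849368629359), np.float64(0.18717596268515968), np.float64(0.13879202417977488)]
bar [ 0.0003 -0.1295] ends [ 0.0301 -0.1297] [-0.0292 -0.1298]
ridge top +y edge [0.036  0.1183] [-0.0336  0.1194] [0.0374 0.1109] [-0.0325  0.109 ]
cup [ 0.7086 -0.0338  0.06  ] [0.1457 0.0261]
carton [ 0.5251 -0.3415  0.13  ] [ 0.0528 -0.32  ]
syr [0.6814 0.2513 0.01  ] [0.042 0.293]
scene bar px 239.5 225.6904761904762 42
top bar px 401.5348837209302 259.59302325581393 86
[ 0.527  -0.1443  0.1711] [ 0.5251 -0.1481  0.1716] [ 0.0006 -0.1318]
```

Everything fits the given sizes. The lid measures 187 x 137 mm and its opening is about 0.085 m. The two-view bar height of 171 mm is close to the given 175 mm. The carrier centre is (0.561,-0.019) and its yaw is -0.2755 rad. I'll shut the fingers, turn the tool by 0.51 rad to align with the carrier, and head for the +y side of the ridge.

Call:
drive_tool:
  offset:
    - [-0.3,-1.5,-1.3]
    - [-1,-4,-3.6]
    - [-1.5,-7,-6.3]
    - [-2,-10,-9]
    - [-2.5,-13,-11.7]
    - [-3,-16,-14.4]
    - [-3,-19,-17.1]
    - [-3,-22,-19.8]
    - [-3,-25,-22.5]
    - [-3,-27.5,-24.8]
  spin: [0.05,0.1,0.15,0.2,0.25,0.3,0.35,0.4,0.46,0.513]
  claw: [0,0,0,0,0,0,0,0,0,0]

```text
time: 0.93
eef_pos: [0.3415, -0.3522, 0.2438]
ee_rot: [[-0.0, -0.275, -0.962], [0.0, -0.962, 0.275], [-1.0, -0.0, 0.0]]
contact_force: [1.5, -0.7, 0.5]
gripper_width: 0.0271
```

```bash
cat >> h.py <<'E'
def rel(target_local, z):
    from plant import arm
    R,Am=pickle.load(open("carrier.pkl","rb")); s=arm.state()
    w=np.r_[Am+R@np.array(target_local),z]; T=np.array(s["ee_rot"])
    p=np.array(s["eef_pos"]); loc=R.T@(p[:2]-Am)
    print("t",s["time"],"tcp",p.round(4),"local",loc.round(4),"need tool cm",(100*T.T@(w-p)).round(2),"F",np.array(s["contact_force"]).round(2),"w",s["gripper_width"])
    Rc=np.eye(3);Rc[:2,:2]=R;print("tool in carrier",(Rc.T@T).round(3).tolist())
E
python3 -c "
from h import *
rel([0,.165],.23)"
```

```text
t 0.9333 tcp [ 0.3415 -0.3522  0.2438] local [-0.1209 -0.3803] need tool cm [  1.39 -54.56 -11.95] F [ 1.54 -0.68  0.48] w 0.027126102360331274
tool in carrier [[-0.0, -0.003, -1.0], [0.0, -1.0, 0.003], [-1.0, -0.0, 0.0]]
```

Call:
drive_tool:
  offset:
    - [0,-2.5,-0.6]
    - [0,-5.5,-1.2]
    - [0,-8.5,-1.8]
    - [0,-11.5,-2.5]
    - [0,-14.5,-3.2]
    - [0,-17.5,-3.8]
    - [0,-20.5,-4.5]
    - [0,-23.5,-5.1]
    - [0,-26.5,-5.8]
    - [0,-29,-6.4]
  spin: [0,0,0,0,0,0,0,0,0,0]
  claw: [0,0,0,0,0,0,0,0,0,0]

```text
time: 1.77
eef_pos: [0.482, -0.0911, 0.2438]
ee_rot: [[-0.0, -0.271, -0.962], [0.0, -0.962, 0.271], [-1.0, -0.0, 0.0]]
contact_force: [0.7, -0.8, -0.5]
gripper_width: 0.0004
```

Call:
drive_tool:
  offset:
    - [0,-2.5,-0.5]
    - [0,-5.5,-1.2]
    - [0,-8.5,-1.8]
    - [0,-11.5,-2.5]
    - [0,-14.5,-3.2]
    - [0,-17.5,-3.8]
    - [0,-20.5,-4.5]
    - [0,-23.5,-5.1]
    - [0,-25,-5.6]
    - [0,-25.5,-5.6]
  spin: [0,0,0,0,0,0,0,0,0,0]
  claw: [0,0,0,0,0,0,0,0,0,0]

```text
time: 2.6
eef_pos: [0.6056, 0.1389, 0.2436]
ee_rot: [[-0.0, -0.27, -0.963], [0.0, -0.963, 0.27], [-1.0, 0.0, 0.0]]
contact_force: [-0.6, -0.3, 0.2]
gripper_width: 0.0003
```

```bash
python3 -c "
from h import *
rel([0,.165],.116)"
```

```text
t 2.6 tcp [0.6056 0.1389 0.2436] local [-0.0004  0.1642] need tool cm [12.76 -0.08 -0.04] F [-0.61 -0.25  0.24] w 0.00034990421307458993
tool in carrier [[-0.0, 0.002, -1.0], [-0.0, -1.0, -0.002], [-1.0, 0.0, 0.0]]
```

Call:
drive_tool:
  offset:
    - [2,0,0]
    - [5,0,0]
    - [8,0,0]
    - [10.5,0,0]
    - [12,0,0]
    - [12.6,0,0]
    - [12.6,0,0]
  spin: [0,0,0,0,0,0,0]
  claw: [0,0,0,0,0,0,0]

```text
time: 3.18
eef_pos: [0.6036, 0.1363, 0.1167]
ee_rot: [[-0.003, -0.272, -0.962], [-0.001, -0.962, 0.272], [-1.0, 0.001, 0.002]]
contact_force: [0.1, -0.3, 0.2]
gripper_width: 0.0006
```

```bash
python3 - <<'E'
from h import *
from plant import optics
rel([0,.05],.1176)
c=optics.camera("scene"); zoom(c,"pics/s1.png",225,425,130,280,4)
E
```

```text
t 3.1833 tcp [0.6036 0.1363 0.1167] local [-0.0016  0.1612] need tool cm [-0.08 11.12 -0.16] F [ 0.06 -0.28  0.22] w 0.0005651664998779723
tool in carrier [[-0.002, -0.0, -1.0], [-0.001, -1.0, 0.0], [-1.0, 0.001, 0.002]]
```

View pics/s1.png

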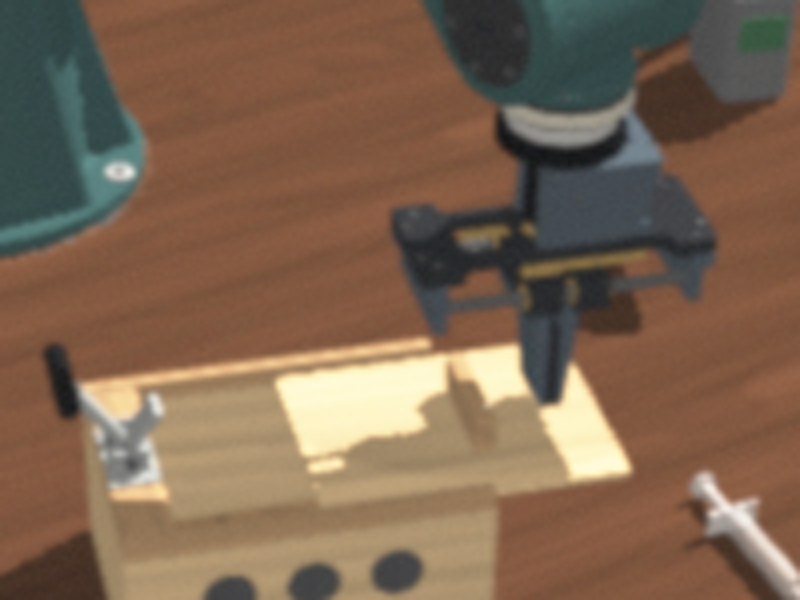

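The scene zoom shows the shut fingertips at (548,400), just beyond the ridge at (470,400) on its +y side. Their tips are close above the lid, and the latch bar at (60,380) is well clear. I'll push towards carrier -y.

Call:
drive_tool:
  offset:
    - [0,1,0]
    - [0,2,0]
    - [0,3,0]
    - [0,4,0]
    - [0,5,0]
    - [0,6,0]
    - [0,7,0]
    - [0,8,0]
    - [0,8.5,0]
    - [0,9,0]
  spin: [0,0,0,0,0,0,0,0,0,0]
  claw: [0,0,0,0,0,0,0,0,0,0]

```text
time: 4.07
eef_pos: [0.58, 0.0499, 0.1179]
ee_rot: [[-0.0, -0.272, -0.962], [0.0, -0.962, 0.272], [-1.0, 0.0, 0.0]]
contact_force: [-0.2, 1.3, 0.6]
gripper_width: 0.0005
```

```bash
python3 - <<'E'
from h import *
from plant import optics
rel([0,.05],.1176)
c=optics.camera("scene"); zoom(c,"pics/s2.png",225,425,130,280,4)
E
```

```text
t 4.0667 tcp [0.58   0.0499 0.1179] local [-0.0008  0.0716] need tool cm [ 0.03  2.16 -0.08] F [-0.18  1.3   0.64] w 0.0005189331526024505
tool in carrier [[-0.0, -0.0, -1.0], [-0.0, -1.0, 0.0], [-1.0, 0.0, 0.0]]
```

View pics/s2.png

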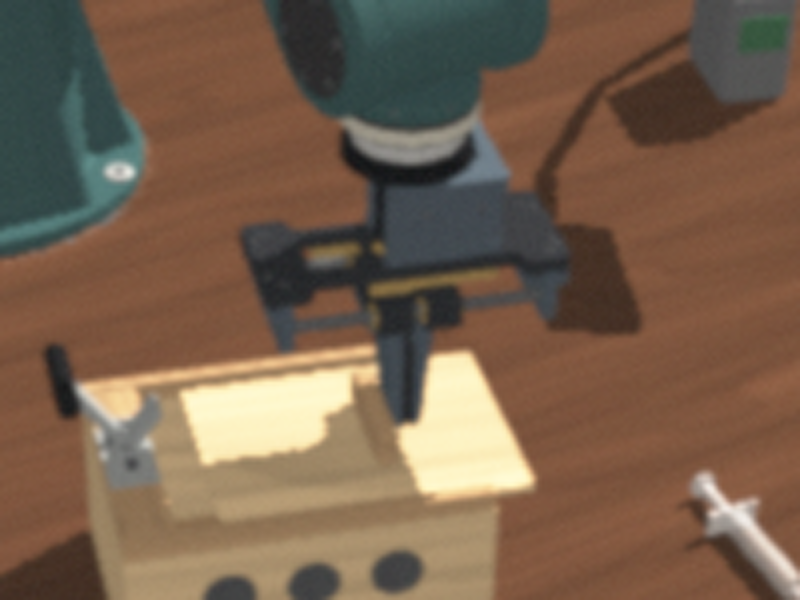

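The zoom shows the ridge at (375,425) against the fingertips at (405,415). The lid's near edge is at about (185,395), with roughly 20 mm left. The force is 1.3 N, in line with the friction. I'll carry on slowly.

Call:
drive_tool:
  offset:
    - [0,0.4,0]
    - [0,0.8,0]
    - [0,1.1,0]
    - [0,1.4,0]
    - [0,1.6,0]
    - [0,1.8,0]
    - [0,1.9,0]
    - [0,1.9,0]
  spin: [0,0,0,0,0,0,0,0]
  claw: [0,0,0,0,0,0,0,0]

```text
time: 4.78
eef_pos: [0.575, 0.0322, 0.1179]
ee_rot: [[-0.0, -0.272, -0.962], [-0.0, -0.962, 0.272], [-1.0, 0.0, -0.0]]
contact_force: [0.8, 1.2, 0.1]
gripper_width: 0.0006
```

Call:
drive_tool:
  offset:
    - [0,0.1,0]
    - [0,0.2,0]
    - [0,0.3,0]
    - [0,0.3,0]
  spin: [0,0,0,0]
  claw: [0,0,0,0]

```text
time: 5.12
eef_pos: [0.5743, 0.0293, 0.1179]
ee_rot: [[0.0, -0.272, -0.962], [-0.0, -0.962, 0.272], [-1.0, 0.0, -0.0]]
contact_force: [-0.4, 0.6, -0.2]
gripper_width: 0.0008
```

```bash
python3 - <<'E'
from h import *
rel([0,.05],.1176)
E
```

```text
t 5.1167 tcp [0.5743 0.0293 0.1179] local [-0.0008  0.0503] need tool cm [ 0.03  0.03 -0.08] F [-0.45  0.58 -0.2 ] w 0.0008066166134453475
tool in carrier [[0.0, 0.0, -1.0], [-0.0, -1.0, -0.0], [-1.0, 0.0, -0.0]]
```

Call:
drive_tool:
  offset:
    - [0,0.1,0]
    - [0,0.2,0]
    - [0,0.2,0]
  spin: [0,0,0]
  claw: [0,0,0]

```text
time: 5.37
eef_pos: [0.5737, 0.0274, 0.118]
ee_rot: [[0.0, -0.272, -0.962], [-0.0, -0.962, 0.272], [-1.0, 0.0, -0.0]]
contact_force: [0.4, 1.0, -0.3]
gripper_width: 0.0006
```

Call:
drive_tool:
  offset:
    - [0,0.1,0]
    - [0,0.2,0]
    - [0,0.2,0]
  spin: [0,0,0]
  claw: [0,0,0]

```text
time: 5.62
eef_pos: [0.5732, 0.0255, 0.1179]
ee_rot: [[0.0, -0.272, -0.962], [-0.0, -0.962, 0.272], [-1.0, 0.0, -0.0]]
contact_force: [-0.6, 1.0, -0.1]
gripper_width: 0.0004
```

```bash
python3 - <<'E'
from h import *
from plant import optics
c=optics.camera("scene"); zoom(c,"pics/s3.png",225,375,170,280,5)
c=optics.camera("top"); zoom(c,"pics/t3.png",220,420,170,310,4)
E
```

```text
(no output)
```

View pics/s3.png

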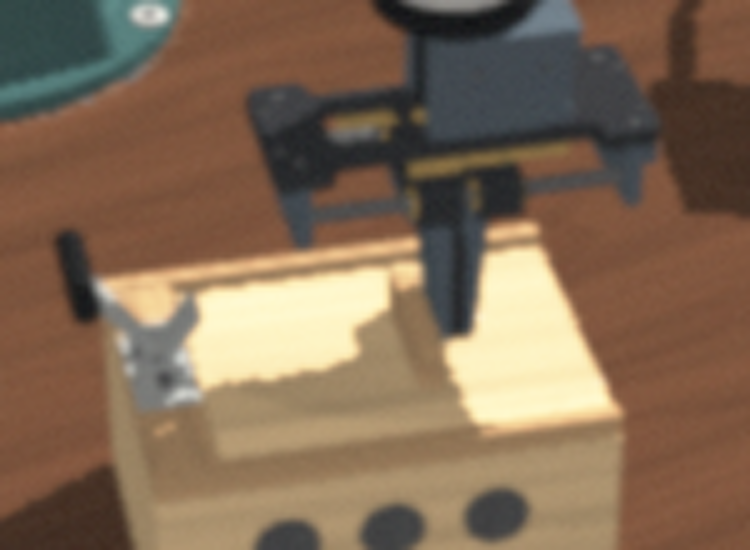

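View pics/t3.png

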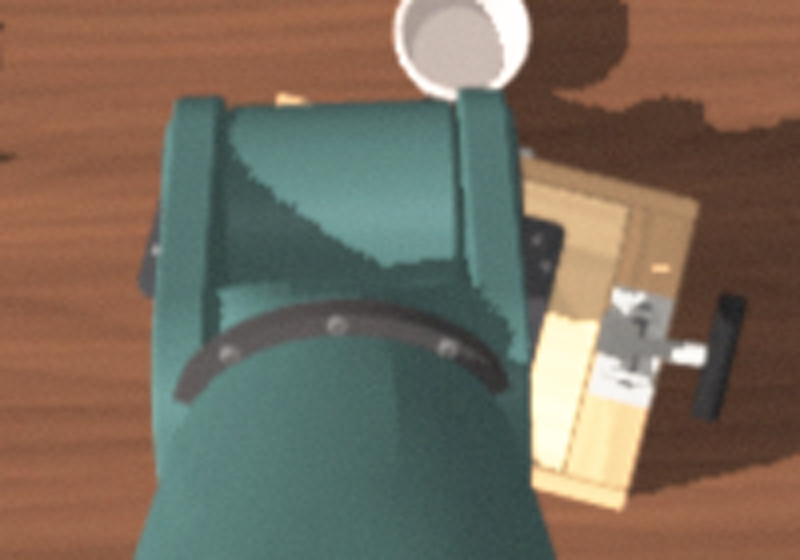

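The lid edge is now at the block (about (565,470) in the top view), so it is almost shut. The latch still leans outwards, with the bar at (720,355). I'll push on in small steps until the stop shows up in the force.

Call:
drive_tool:
  offset:
    - [0,0.1,0]
    - [0,0.2,0]
    - [0,0.2,0]
  spin: [0,0,0]
  claw: [0,0,0]

```text
time: 5.97
eef_pos: [0.5731, 0.025, 0.118]
ee_rot: [[0.001, -0.273, -0.962], [0.002, -0.962, 0.273], [-1.0, -0.003, -0.001]]
contact_force: [2.7, 17.1, -3.6]
gripper_width: 0.0006
```

Call:
drive_tool:
  offset:
    - [0,0.1,0]
    - [0,0.2,0]
    - [0,0.2,0]
  spin: [0,0,0]
  claw: [0,0,0]

```text
time: 6.22
eef_pos: [0.573, 0.0247, 0.1181]
ee_rot: [[0.002, -0.274, -0.962], [0.005, -0.962, 0.274], [-1.0, -0.005, -0.001]]
contact_force: [7.2, 35.2, -5.9]
gripper_width: 0.0005
```

The force rose to about 35 N with the TCP held at local y ≈ 0.0455, so the lid is on its stop. I'll back off, go up and check with a picture.

Call:
drive_tool:
  offset:
    - [0,-0.5,0]
    - [0,-1.5,0]
    - [0,-2.5,0]
    - [-1,-2.5,0]
    - [-4,-2.5,0]
    - [-8,-2.5,0]
    - [-11,-2.5,0]
    - [-13.5,-2.5,0]
    - [-14.5,-2.5,0]
    - [-14.5,-2.5,0]
  spin: [0,0,0,0,0,0,0,0,0,0]
  claw: [0,0,0,0,0,0,0,0,0,0]

```text
time: 7.05
eef_pos: [0.5801, 0.0458, 0.2659]
ee_rot: [[0.004, -0.272, -0.962], [0.0, -0.962, 0.272], [-1.0, -0.001, -0.004]]
contact_force: [0.4, 0.6, -0.0]
gripper_width: 0.0005
```

```bash
python3 - <<'E'
from h import *
from plant import optics
rel([0,-.187],.262)
c=optics.camera("scene"); zoom(c,"pics/s4.png",225,375,170,280,5)
E
```

```text
t 7.05 tcp [0.5801 0.0458 0.2659] local [0.0003 0.0677] need tool cm [ 0.36 25.47  0.05] F [ 0.44  0.63 -0.02] w 0.00048713388643023477
tool in carrier [[0.004, 0.0, -1.0], [0.001, -1.0, -0.0], [-1.0, -0.001, -0.004]]
```

View pics/s4.png

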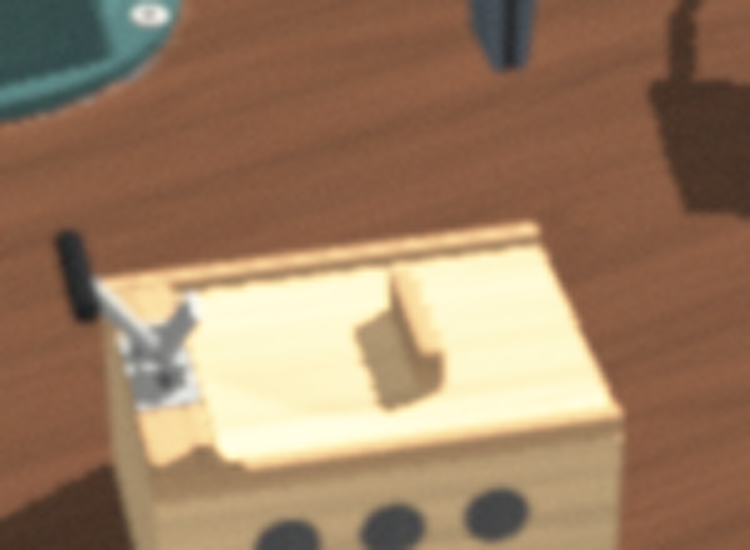

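The picture shows the lid's edge against the latch block at about (215,400). The ridge is at (415,310) and the bar at (75,275) still leans outwards. Next I go high over the latch to its -y side.

Call:
drive_tool:
  offset:
    - [0,2,0]
    - [0,5,0]
    - [0,8,0]
    - [0,11,0]
    - [0,14,0]
    - [0,17,0]
    - [0,20,0]
    - [0,23,0]
    - [0,25,0]
    - [0,25.5,0]
  spin: [0,0,0,0,0,0,0,0,0,0]
  claw: [0,0,0,0,0,0,0,0,0,0]

```text
time: 7.93
eef_pos: [0.508, -0.2016, 0.2609]
ee_rot: [[-0.003, -0.274, -0.962], [0.001, -0.962, 0.274], [-1.0, -0.0, 0.003]]
contact_force: [0.6, 1.0, 0.2]
gripper_width: 0.0002
```

```bash
python3 - <<'E'
from h import *
rel([0,-.185],.166)
E
```

```text
t 7.9333 tcp [ 0.508  -0.2016  0.2609] local [-0.0017 -0.19  ] need tool cm [ 9.49 -0.5  -0.2 ] F [0.64 0.95 0.16] w 0.00018281434269941643
tool in carrier [[-0.003, -0.002, -1.0], [0.0, -1.0, 0.002], [-1.0, -0.0, 0.003]]
```

Call:
drive_tool:
  offset:
    - [1.5,0,0]
    - [4,0,-0.1]
    - [6.5,0,-0.1]
    - [8.5,0,-0.1]
    - [9.5,0,-0.1]
    - [9.5,0,-0.1]
    - [9.5,0,-0.1]
  spin: [0,0,0,0,0,0,0]
  claw: [0,0,0,0,0,0,0]

```text
time: 8.52
eef_pos: [0.5104, -0.1994, 0.1675]
ee_rot: [[-0.001, -0.271, -0.962], [0.001, -0.962, 0.271], [-1.0, -0.0, 0.001]]
contact_force: [-0.0, -0.3, 0.9]
gripper_width: 0.0003
```

```bash
python3 - <<'E'
from h import *
from plant import optics
rel([0,-.145],.166)
c=optics.camera("scene"); zoom(c,"pics/s5.png",135,335,150,300,4)
E
```

```text
t 8.5167 tcp [ 0.5104 -0.1994  0.1675] local [ 0.     -0.1872] need tool cm [ 0.15 -4.22 -0.  ] F [-0.05 -0.29  0.86] w 0.00027270002625094485
tool in carrier [[-0.001, 0.001, -1.0], [0.0, -1.0, -0.001], [-1.0, -0.0, 0.001]]
```

View pics/s5.png

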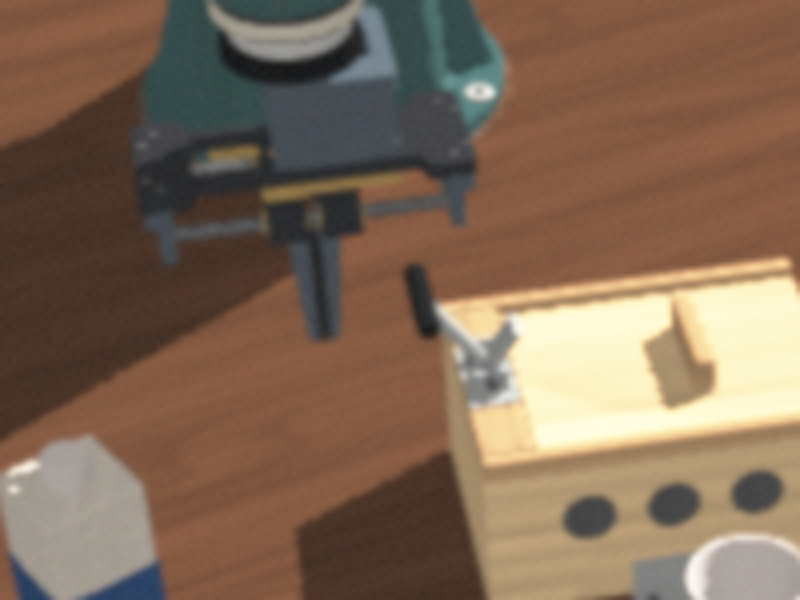

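The fingertips at (320,335) stand on the -y side of the bar at (420,300), clear of the carton at (80,500). I'll lower 5 mm and push towards +y.

Call:
drive_tool:
  offset:
    - [0.5,-0.5,0]
    - [0.5,-1.5,0]
    - [0.5,-2.5,0]
    - [0.5,-3.2,0]
    - [0.5,-3.8,0]
    - [0.5,-4.4,0]
    - [0.5,-5.0,0]
    - [0.5,-5.5,0]
    - [0.5,-6.0,0]
    - [0.5,-6.0,0]
  spin: [0,0,0,0,0,0,0,0,0,0]
  claw: [0,0,0,0,0,0,0,0,0,0]

```text
time: 9.4
eef_pos: [0.5272, -0.1413, 0.1631]
ee_rot: [[0.0, -0.271, -0.963], [0.0, -0.963, 0.271], [-1.0, -0.0, -0.0]]
contact_force: [-0.2, -2.0, 0.1]
gripper_width: 0.0003
```

```bash
python3 - <<'E'
from h import *
from plant import optics
rel([0,-.11],.163)
c=optics.camera("scene"); zoom(c,"pics/s6.png",185,335,180,280,5)
E
```

```text
t 9.4 tcp [ 0.5272 -0.1413  0.1631] local [ 0.0004 -0.1268] need tool cm [ 0.01 -1.68  0.04] F [-0.18 -2.    0.09] w 0.0003448998307555445
tool in carrier [[0.0, 0.001, -1.0], [0.0, -1.0, -0.001], [-1.0, -0.0, -0.0]]
```

View pics/s6.png

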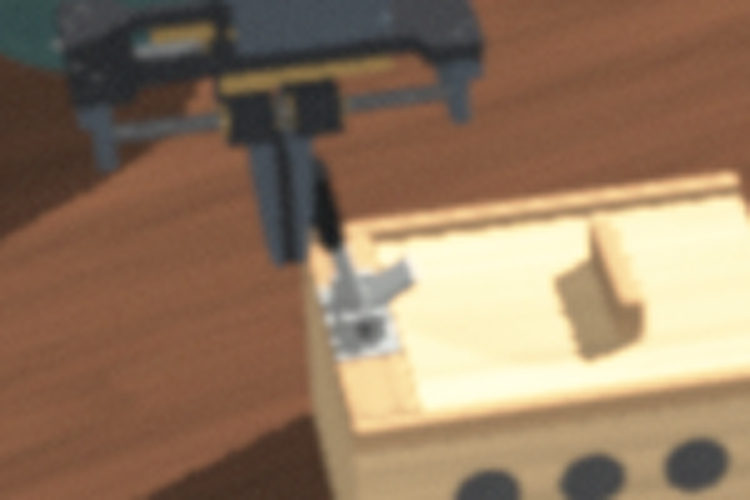

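The bar at (325,210) lies against the fingers and the lever has risen. The lid is still shut and the force is 2 N. I'll push past the centre.

Call:
drive_tool:
  offset:
    - [0,-0.4,0]
    - [0,-0.8,0]
    - [0,-1.2,0]
    - [0,-1.6,0]
    - [0,-2.0,0]
    - [0,-2.3,0]
    - [0,-2.6,0]
    - [0,-2.6,0]
  spin: [0,0,0,0,0,0,0,0]
  claw: [0,0,0,0,0,0,0,0]

```text
time: 10.12
eef_pos: [0.534, -0.1165, 0.1629]
ee_rot: [[-0.0, -0.271, -0.962], [0.0, -0.962, 0.271], [-1.0, -0.0, 0.0]]
contact_force: [0.1, 0.0, 0.9]
gripper_width: 0.0004
```

```bash
python3 - <<'E'
from h import *
from plant import optics
rel([0,-.2],.163)
c=optics.camera("scene"); zoom(c,"pics/s7.png",185,335,180,280,5)
E
```

```text
t 10.1167 tcp [ 0.534  -0.1165  0.1629] local [ 0.0002 -0.1011] need tool cm [-0.01  9.89  0.03] F [0.07 0.04 0.89] w 0.00036868699481056825
tool in carrier [[-0.0, 0.001, -1.0], [0.0, -1.0, -0.001], [-1.0, -0.0, 0.0]]
```

View pics/s7.png

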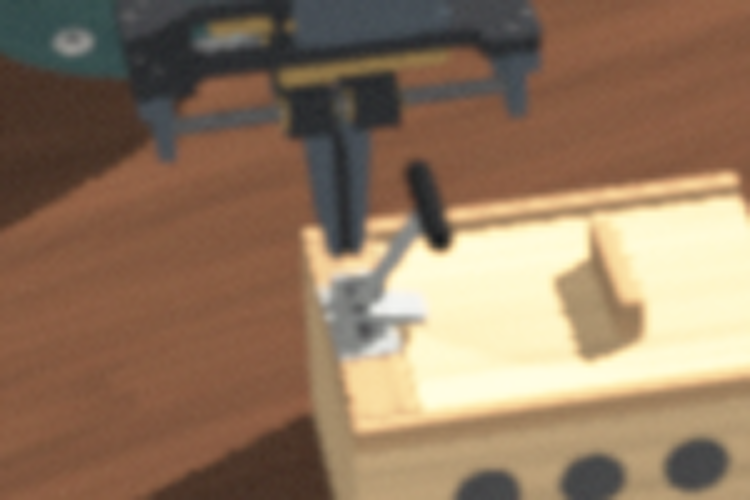

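The lever has snapped over: the bar is at (428,205) on the lid side, clear of the fingers at (345,245), and the tongue lies on the lid. I'll retreat.

Call:
drive_tool:
  offset:
    - [0,1,0]
    - [0,2.5,0]
    - [-1,3,0]
    - [-4,3,0]
    - [-7,3.5,0]
    - [-10,5,0]
    - [-12,8,0]
    - [-12,11,0]
    - [-12,14,0]
    - [-12,14.5,0]
  spin: [0,0,0,0,0,0,0,0,0,0]
  claw: [0,0,0,0,0,0,0,0,0,0]

```text
time: 11.0
eef_pos: [0.4935, -0.2602, 0.2844]
ee_rot: [[0.001, -0.274, -0.962], [-0.001, -0.962, 0.274], [-1.0, 0.001, -0.002]]
contact_force: [0.6, 0.3, 0.4]
gripper_width: 0.0004
```

Call:
drive_tool:
  offset:
    - [0,2.5,0]
    - [0,5.5,0]
    - [0,8.5,0]
    - [0,10.5,0]
    - [0,11,0]
    - [0,11,0]
  spin: [0,0,0,0,0,0]
  claw: [0,0,0,0,0,0]

```text
time: 11.5
eef_pos: [0.4642, -0.3634, 0.2832]
ee_rot: [[0.0, -0.274, -0.962], [0.0, -0.962, 0.274], [-1.0, -0.0, -0.0]]
contact_force: [-0.2, -0.1, 0.1]
gripper_width: 0.0003
```

```bash
python3 - <<'E'
from h import *
from plant import optics
np.set_printoptions(precision=4,suppress=True)
rel([0,-.2],.163)
d=pickle.load(open("cams0.pkl","rb"))
c=optics.camera("scene"); cv2.imwrite("pics/s8.png",c["frame"][:,:,::-1])
t=optics.camera("top"); cv2.imwrite("pics/t8.png",t["frame"][:,:,::-1]); zoom(t,"pics/t8z.png",220,420,170,310,4)
pickle.dump({"scene":c,"top":t},open("cams1.pkl","wb"))
E
```

```text
t 11.5 tcp [ 0.4642 -0.3634  0.2832] local [ 0.0001 -0.3576] need tool cm [ 12.03 -15.76   0.04] F [-0.15 -0.1   0.15] w 0.00028890881558848075
tool in carrier [[0.0, -0.002, -1.0], [0.0, -1.0, 0.002], [-1.0, -0.0, -0.0]]
```

View pics/t8z.png

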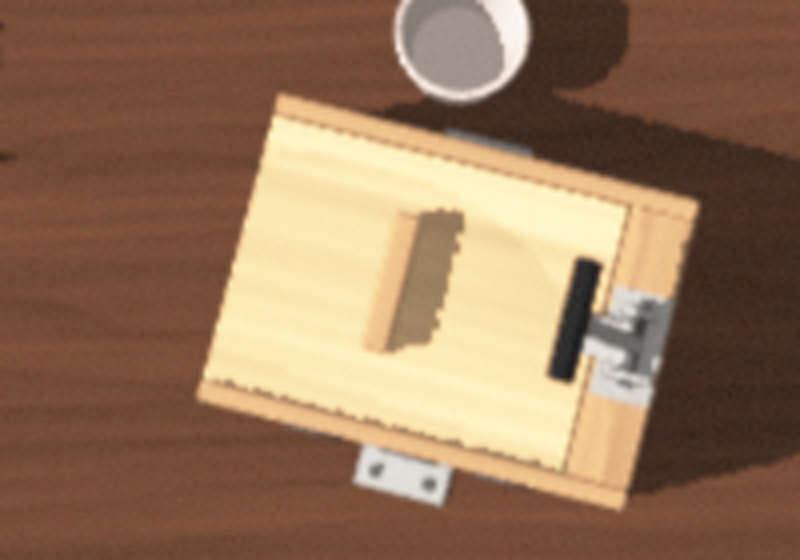

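View pics/s8.png

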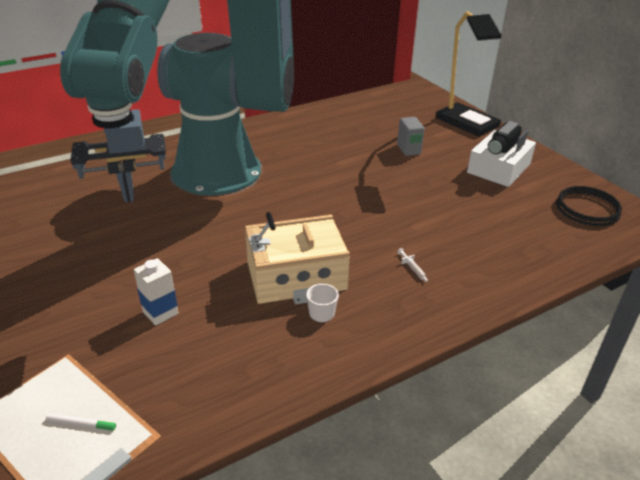

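View pics/t8.png

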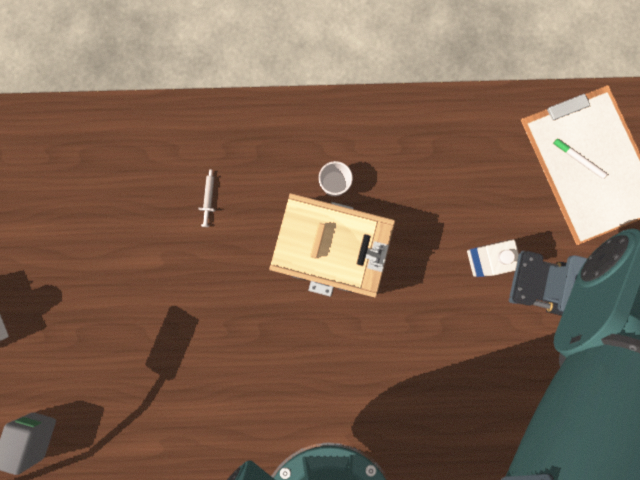

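The lid is flush at both ends and the bar is over the lid at zoom pixel (575,320). The carton (495,258), cup (336,178) and syringe (208,198) are at the same pixels as at the start, and the hand is clear. One numeric check, then I hand in.

```bash
python3 - <<'E'
from h import *
from plant import arm
np.set_printoptions(precision=4,suppress=True)
d=pickle.load(open("cams1.pkl","rb")); c=d["top"]; R,Am=pickle.load(open("carrier.pkl","rb"))
f=lambda x,y,z:(R.T@(onz(c,220+(x+.5)/4-.5,170+(y+.5)/4-.5,z)[:2]-Am))
print("bar",f(575,320,.175),"want 0,-.059; ridge +y edge",f(402,212,.131),f(367,348,.131),"want y .037")
o=pickle.load(open("cams0.pkl","rb"))
for n,(k,a,b,e,g) in {"cup":("top",315,355,158,198),"carton":("scene",130,182,255,325),"syr":("top",195,220,165,230)}.items():
    print(n,np.abs(o[k]["frame"][e:g,a:b].astype(int)-d[k]["frame"][e:g,a:b]).mean())
E
python3 -c "
from plant import arm
print(arm.job_done())"
```

```text
bar [ 0.0004 -0.0592] want 0,-.059; ridge +y edge [0.0354 0.0335] [-0.0343  0.0337] want y .037
cup 2.933125
carton 2.3260989010989013
syr 1.9618461538461538
the job is handed in; nothing more can be done
None
```

The carrier is closed, and I have handed the job in; it gives no verdict. I gripped nothing: with the fingers shut I pushed the lid shut by its ridge, then pushed the latch lever from its -y side past its centre. It snapped over, and I took the hand up and away. The clock stood at about 11.6 s of the 38 s allowed.

**What the last checks showed:**
- **Lid:** the push ended hard on the stop, with the force rising to about 35 N on the fingertips. In the last pictures the lid is flush with the carrier at both ends.
- **Ridge:** its +y edge measured y = 33.5 mm where 37 mm was expected. Before the push the same edge also measured about 2 to 3 mm low. I put the difference down to calibration and pixel picking, not to the lid.
- **Latch:** the crossbar measured y = -59.2 mm where -59 mm was expected, so it rests at its latched stop.
- **Cup, carton and syringe:** they look the same before and after, with only small pixel differences, and the cup and carton stand upright.
- **Hand:** it is clear of everything, and the force reading is about 0.2 N.

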